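# Hook out the back-to-front rearing tub and face its card outward

### The job

The rearing tub deep under the wire shelf was put away back to front. With the red-handled pull hook over its plain rim, drag it out from under the shelf (hands off the tub until its near end is out), turn it round on the bench, keeping it level, and slide it back between the shelf legs until its orange card end, facing out and square to the shelf, is right over the yellow tape line. Leave the hook lying on its green mat, and do not disturb the other tubs or the wash bottle.

Things in the scene. Friction and masses are not known exactly. Their poses are not given: they have to be found in the camera images.
- shelf: Fixed low wire shelf on the bench, see-through roof on four 16 mm round legs, open at the front. Origin: on the bench below the middle of the roof's front edge; +x straight in under the roof (about world +y), +y along the front edge (about world -x), z up. Roof 360 deep, 346 wide, underside 164, wires up to 177 mm. Leg centres x 8 and 352, y +-165 mm; thin rails at sides and back.
- shelf_line (a point): Middle of the yellow tape line stuck flat on the bench in front of the shelf, parallel to the roof's front edge and 70 mm in front of it (at x = -0.07 in the shelf's frame). The tape is 30 mm wide, 300 mm long, and has no thickness to speak of.
- tub: White open rectangular tub, loose, 0.35 to 0.6 kg, 140 (x) x 110 (y) x 70 mm high. Origin: centre of the underside, z up. Card end (orange clip) at +x, plain end at -x. At the start under the shelf, standing on the bench, plain end to the opening, 45 to 70 mm behind the roof's front edge, yawed up to 8 degrees. Two dishes fixed in the middle of its floor, 57 mm across, up to 30 mm high.
- tub_card (a point): Middle of the rim's outer face at the orange card end: (70, 0, 59) mm in the tub's frame. The rim runs all round, 10 mm thick and 22 mm deep (z 48 to 70 mm), good to pinch from above: outer faces at x +-70, y +-55 mm, inner faces (flush with the inside) at x +-60, y +-45 mm. Below it the wall is 4 mm thick.
- tub_plain (a point): Middle of the outer face of the rim at the plain end: (-70, 0, 59) mm in the tub's frame.
- hook: Pull hook, loose, 200 mm long, 0.2 kg, lying on the mat blade down. Origin: underside, about mid-handle; +x along the shank to the blade, z up. Red handle x -45 to 40 mm, 24 wide, 34 high (z 0 to 34). Steel shank 8 mm thick at z 28 mm. Flat blade at its end, 30 wide, 5 thick, hanging down: x 150 to 155 mm, z 0 (level with the handle's underside) to 32.
- hook_claw (a point): Point on the blade's inner face near its lower edge: (150, 0, 4) mm in the hook's frame. Behind the blade 24 mm are free below the shank.
- mat: Fixed green parking mat, 280 (x) x 130 (y) x 2 mm, flat on the bench. Origin: centre of its underside.
- tub_blue: Bystander: round sample tub, 100 mm across, 62 mm high, blue lid. Origin: centre of the underside.
- tub_white: Bystander: the same with a white lid.
- wash_bottle: Bystander: white wash bottle, 64 mm across, 180 mm high, red cap. Origin: centre of the underside.
- shelf_back (a point): Reference point on the bench under the shelf, 240 mm straight in from the middle of the roof's front edge: (0.24, 0, 0) m in the shelf's frame. Fixed round stock tubs stand on the back part of the roof (up to 240 mm high) and on the bench in the back corners below it, all at shelf x over 250 mm.
There are look-alikes about, which are no part of the job. Leave any turquoise or white look-alike of the hook alone.

How it is judged:
On the way:
1. the hook's blade, inside the tub behind its plain rim, drags the tub's plain end out past the roof's front edge (x of tub_plain in the frame of shelf below 0 m and x of shelf_back in the frame of tub above 0 m and contact force between hook and tub above 0.3 N and x of hook_claw in the frame of tub between -0.064 and -0.02 m and z of hook_claw in the frame of tub below 0.07 m), for 0.1 s.
At the end, for the whole second after the job is handed in: Tub flat and still between the shelf legs (centre within 90 mm of the bay's middle), card end out, its rim face within 15 mm of the tape's middle line, within 8 degrees of square to the roof edge; hook still on the green mat, handle middle over it and blade at most 10 mm past its edge (x of tub_card in the frame of shelf between -0.085 and -0.055 m and x of tub in the frame of shelf above -0.03 m and y of tub in the frame of shelf between -0.09 and 0.09 m and angle between the x axis of tub and the x axis of shelf, either way round below 0.14 rad and angle between tub's own z axis and vertical below 0.05 rad and height (world z) of tub below 0.006 m and linear speed of each of tub, hook below 0.02 m/s and x of hook in the frame of mat between -0.14 and 0.14 m and y of hook in the frame of mat between -0.065 and 0.065 m and x of hook_claw in the frame of mat between -0.15 and 0.15 m and y of hook_claw in the frame of mat between -0.075 and 0.075 m and height (world z) of hook below 0.03 m); the robot touches nothing.
It fails at once if the hand touches the tub before its plain end has been drawn out from under the roof (x of shelf_back in the frame of tub above 0 m and x of tub_plain in the frame of shelf above 0 m and contact force between any of the fingers, the arm and tub above 1 N).
It fails at once if the tub is tipped more than 20 degrees (angle between tub's own z axis and vertical above 0.35 rad).
It fails at once if the other tubs or the wash bottle are moved more than 20 mm (distance of any of tub_blue, tub_white, wash_bottle from where it was at the start of the episode above 0.02 m).
It also fails if it takes over 72 s, if anything falls off the work surface, if the arm or the gripper's body presses on something with over 40 N, if the wrist force passes 120 N, or if a joint passes its speed limit or range.

### The arm

A 6-joint arm with a two-finger parallel gripper is mounted at the origin on the work surface. World frame = base frame: x ahead of the robot, y to its left, z up, the work surface at z = 0. Lengths are in m, angles in rad, forces in N, time in s.
With the tool pointing down it reaches from about 0.35 to 0.775 m from the base axis. Payload 5.5 kg.
Tool frame: the origin (TCP) lies between the finger pads; the fingertips stand 8 mm ahead of it and the grasp point (between the pads) lies 11 mm behind it; z points along the fingers, y is the line along which they close (so a half turn about z gives the same grasp; the last joint's range is limited). The gripper opens to 85 mm and grips with 20 to 120 N. Pads are 22 mm wide; open, the fingers measure 114 mm over their backs; the gripper's body (76 mm by 85 mm) begins 54 mm behind the grasp point. The pads swing forward as they close: fully open they stand 13 mm farther back than shut.
Start: joints at [1.005, 0.313, 0.046, 1.304, 0, 1.431], TCP at [0.238, 0.524, 0.239] pointing down, gripper open.
Joint ranges: [-2.76, 2.76], [-0.86, 1.69], [-1.03, 1.26], [-2.2, 2.34], [-1.47, 1.5], [-3.14, 3.14]. Speed limits (rad/s): [2.57, 2.57, 3.14, 3.14, 3.14, 3.14].

### API

Orientations are given as a unit quaternion [w, x, y, z].
In Python, from workcell import status, vision, job gives the robot as it stands. The module is installed in compiled form; this text tells all that it offers.
- The arm moves only by the tool apply_moves, never from a script. Its argument "moves" is one flat list of numbers, 6 for each row, row after row: the shift along the world's x, y, z in units of 25 mm (1.0 is 25 mm), then the turn, a rotation vector about the world's x, y, z in rad. In form: [x, y, z, rx, ry, rz, x, y, z, rx, ry, rz, ...]. A call has 1 to 20 rows; each row is the pose to reach, as a shift and turn from the pose commanded when the call began; what a row does not reach only later rows make up. A row lasts 1/12 s, in which the tool goes at most 41.7 mm and 7.16 degrees, less where a joint would pass 70% of its speed; a pose out of reach is approached as far as the arm can. A call with a gripper value outside its range is refused whole. "claw" is the opening in per cent of the stroke, from 0 (shut) to 100 (fully open), set as the call begins (left out, the last holds). The fingers move at their own pace and stop on an object; "newtons" is the grip in N (left out, the last holds). Time passes only in rows, so rows that repeat a pose let the fingers close. It gives the time, the measured TCP pose, the force, the opening and the grip force at its end, in the units of the state.
- status.get_state(): the state, without advancing time (a new reading comes with each control period).
- vision.read_camera(name): name is "scene" or "top"; returns a dict with "image" (420x560x3 uint8, blue, green, red), "camera_matrix" (3x3 intrinsics, pixels), "dist_coeffs" ([k1, k2, p1, p2, k3] as OpenCV has them; the pictures are not rectified), "camera_from_world" (4x4, takes a point from world to camera coordinates). Camera axes: x right, y down, z forward; pixel columns grow to the right and rows downward; lengths in m; the calibration is good to about 2 mm. A picture is of the moment at which its call begins. There is no depth.
- job.hand_in(): hands the job in; it is judged then, once.
The state is a dict: "clock": time; "joint_pos": joint angles; "qvel": joint speeds; "tau": joint torques, N m; "tcp_pos": TCP position; "orientation": TCP orientation; "wrist_force": force on the tool from outside, world axes, zero at the start; "ft_torque": the same for the moment, N m; "finger_gap": finger opening in m; "grip_force": force on a finger pad.
Only numpy, scipy, OpenCV 4.12 (cv2) and the standard library are available. Lean on these libraries where they do the work, as an engineer would, in place of code of your own. Each camera call takes 0.05 s, during which the arm holds its last target. There are 200 camera calls.

## Working session

There is one attempt and no reset: what is moved stays moved. The work goes in short steps, Python scripts to look and compute and a tool call to move; the robot and the scene stay as the last step left them, time stands still between calls to the robot, and variables do not carry over. Pictures are saved under pics/ and viewed, at most 10 in all, crops included, and the job is handed in when it is done.

Besides the shell and the picture viewer there is one more tool, called after "Emit:" by a JSON object that holds its "fn" and its "kwargs", one argument or row to a line. apply_moves: Moves the arm, as the interface text tells. Its arguments: {"type":"object","properties":{"moves":{"type":"array","items":{"type":"number"}},"claw":{"type":"number"},"newtons":{"type":"number"}},"required":["moves"]}

```bash
mkdir -p pics; cat > h.py <<'E'
import numpy as np, cv2
from workcell import status, vision, job
def cam(n): return vision.read_camera(n)
def ray(c,px,z):
    u=cv2.undistortPoints(np.array(px,float).reshape(-1,1,2),c["camera_matrix"],np.array(c["dist_coeffs"])).reshape(-1,2)
    T=np.array(c["camera_from_world"]);R=T[:3,:3];o=-R.T@T[:3,3]
    d=np.c_[u,np.ones(len(u))]@R
    return o+d*((z-o[2])/d[:,2])[:,None]
def proj(c,P):
    T=np.array(c["camera_from_world"])
    return cv2.projectPoints(np.array(P,float).reshape(-1,1,3),cv2.Rodrigues(T[:3,:3])[0],T[:3,3],c["camera_matrix"],np.array(c["dist_coeffs"]))[0].reshape(-1,2)
E
python3 - <<'E'
from h import *
for n in("scene","top"):
    c=cam(n);cv2.imwrite(f"pics/{n}0.png",c["image"]);T=np.array(c["camera_from_world"]);print(n,-T[:3,:3].T@T[:3,3],T[2,:3])
s=status.get_state();print(s["tcp_pos"],s["orientation"],s["finger_gap"])
E
```

```text
scene [1.20880716 0.20485002 1.26155513] [-0.50311098 -0.12650745 -0.8549124 ]
top [0.39525446 0.00761463 1.42548157] [ 0.08051862  0.01689405 -0.99660993]
[0.23724691 0.52330097 0.23851479] [-2.90764943e-04  2.11274959e-01  9.77426341e-01 -7.45009536e-04] 0.08557298379063656
```

View pics/scene0.png

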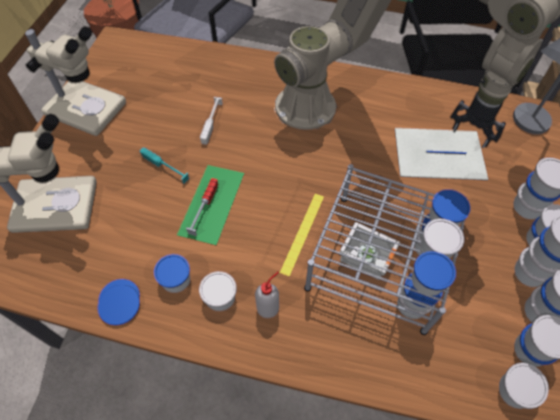

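View pics/top0.png

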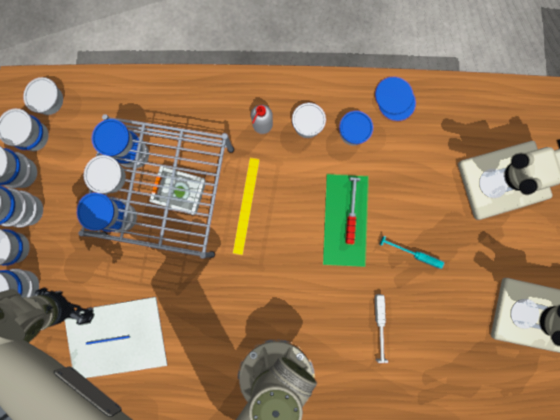

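The scene shows the candidates for the hook in the top view: red on the green mat at (352,210), turquoise at (410,252), white at (381,325). I choose the red one on the mat. The tub is at (178,190), under the shelf, with its orange end at (155,187); the tape is at (246,206).

```bash
cat > m.py <<'E'
from h import *
def mask(c,lo,hi,lo2=None,hi2=None):
    h=cv2.cvtColor(c["image"],cv2.COLOR_BGR2HSV);m=cv2.inRange(h,lo,hi)
    if lo2: m|=cv2.inRange(h,lo2,hi2)
    return m
def big(m,x0=0,y0=0,x1=560,y1=420):
    k=np.zeros_like(m);k[y0:y1,x0:x1]=m[y0:y1,x0:x1]
    n,l,s,_=cv2.connectedComponentsWithStats(k);i=1+np.argmax(s[1:,4]);return np.argwhere(l==i)[:,::-1].astype(float)
def rect(P): 
    (c,(a,b),t)=cv2.minAreaRect((P[:,:2]*1000).astype(np.float32)); 
    if a<b:a,b,t=b,a,t+90
    return np.round(c,1),round(a,1),round(b,1),round(t,1)
def tape(c): return rect(ray(c,big(mask(c,(22,130,120),(35,255,255))),0))
def mat(c): return rect(ray(c,big(mask(c,(50,120,60),(80,255,255)),*( (300,150,400,290) if c["n"]=="top" else (160,150,260,260))),0.002))
def red(c,z=.034): return rect(ray(c,big(mask(c,(0,150,90),(6,255,255),(174,150,90),(180,255,255)),*((330,160,375,270) if c["n"]=="top" else (180,165,240,250))),z))
E
python3 - <<'E'
from m import *
for n in("scene","top"):
    c=cam(n);c["n"]=n
    print(n,"tape",tape(c),"mat",mat(c),"red",red(c))
    if n=="top":
        a=c["image"][165:275,315:455];b=c["image"][105:265,90:250]
        cv2.imwrite("pics/crop1.png",np.hstack([cv2.resize(a,(400,600),interpolation=2) if 0 else cv2.resize(a,None,fx=2.85,fy=2.85,interpolation=2)[:313], cv2.resize(b,(400,400),interpolation=2)[:313]]))
        cv2.imwrite("pics/crop2.png",cv2.resize(b,(800,800),interpolation=2)[100:700])
    else: cv2.imwrite("pics/crop3.png",cv2.resize(c["image"][165:315,300:460],None,fx=4,fy=4,interpolation=2))
E
```

```text
scene tape (array([519.2, 103.9]), 301.2, 31.6, 171.5) mat (array([ 484.3, -203.1]), 270.9, 121.2, 178.5) red (array([ 452.8, -212.6]), 78.3, 23.4, 176.9)
top tape (array([522.3, 105.4]), 301.7, 31.4, 171.7) mat (array([ 485.5, -201.4]), 278.3, 128.1, 178.5) red (array([ 454.2, -212.3]), 80.5, 22.0, 176.6)
```

View pics/crop1.png

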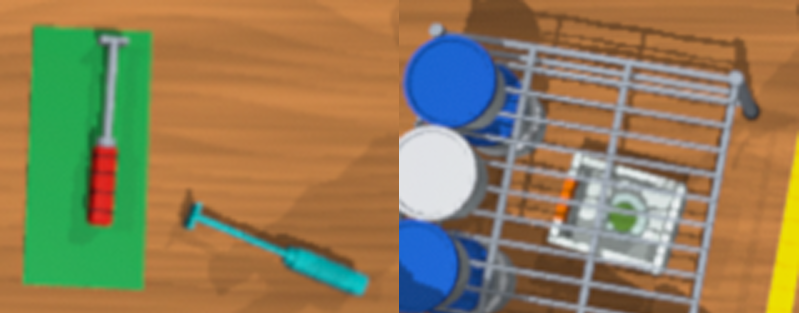

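View pics/crop2.png

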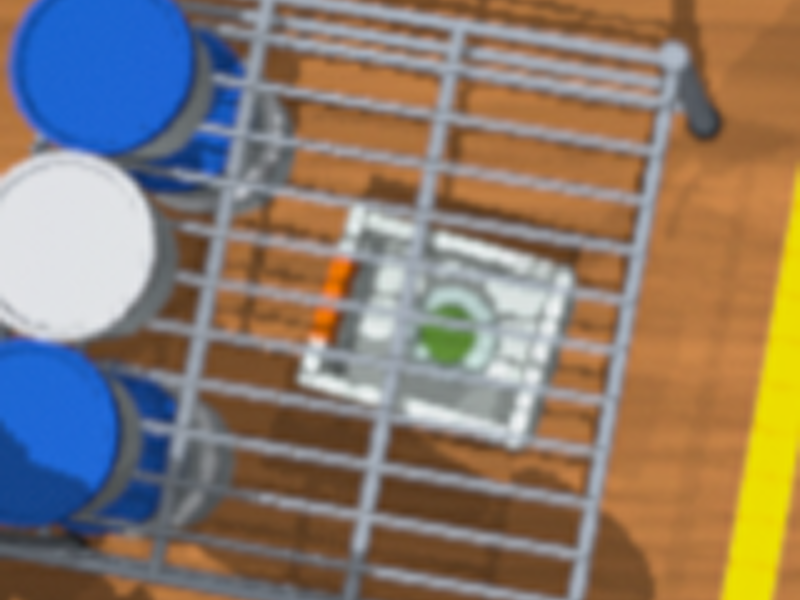

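View pics/crop3.png

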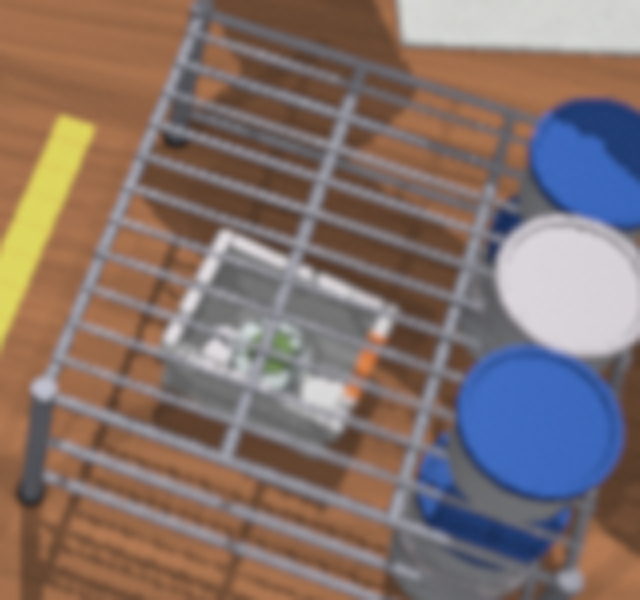

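The close crop confirms the red hook, lying blade up in the image (world +x) with the T-blade at about top px (354,178). The tub has its orange card end deep inside and its plain end towards the tape. I can read its rim corners from the crops.

```bash
python3 - <<'E'
from m import *
a=np.radians(171.6);y=np.array([np.cos(a),np.sin(a)]);x=np.array([-y[1],y[0]])*-1
if x[1]<0:x=-x
o=np.array([520.7,104.7])+70*x;print("shelf",o,x,y)
np.savez("shelf.npz",o=o,x=x,y=y)
S=lambda P:np.round(np.c_[(P-o)@x,(P-o)@y],1)
c=cam("top");t=np.array([[357,205],[300,380],[575,270],[523,447]])/5+[90,125]
P=ray(c,t,.07)[:,:2]*1000;print(S(P),"c",P.mean(0),S(P.mean(0)[None]))
c2=cam("scene");t=np.array([[397,308],[222,232],[165,345]])/4+[300,165]
P2=ray(c2,t,.07)[:,:2]*1000;print(S(P2))
# shelf front leg tops, blade, bystanders
print("leg top",S(ray(c,[[90+674/5,125+55/5]],.170)[:,:2]*1000),S(ray(c2,[[300+43/4,165+388/4]],.17)[:,:2]*1000))
b=np.array([315+115/2.85,165+40/2.85]);print("blade",ray(c,[b],.034)*1000)
for n,p,z in(("bottle",(261,112),.18),("white",(309,119),.062),("blue",(355,127),.062)):print(n,ray(c,[p],z)*1000)
E
```

```text
shelf [530.925812   173.94906331] [0.14608303 0.98927233] [-0.98927233  0.14608303]
[[194.3 -69.8]
 [208.   38.8]
 [ 58.1 -53. ]
 [ 69.3  55.3]] c [557.33197001 303.89968391] [[132.4  -7.1]]
[[211.1  40.7]
 [ 74.   53.2]
 [ 64.4 -51.1]]
leg top [[   8.1 -167.9]] [[   6.8 -161.7]]
blade [[ 607.17845529 -225.77468599   34.        ]]
bottle [[765.14150609  58.90771788 180.        ]]
white [[781.64807417 -80.85801217  62.        ]]
blue [[ 760.57679295 -219.27409553   62.        ]]
```

Emit:
{"fn": "apply_moves", "kwargs": {
  "moves": [7.92, -29.4, -3.56, 0, 0, 0.356, 7.92, -29.4, -3.56, 0, 0, 0.356, 7.92, -29.4, -3.56, 0, 0, 0.356, 7.92, -29.4, -3.56, 0, 0, 0.356, 7.92, -29.4, -3.56, 0, 0, 0.356, 7.92, -29.4, -3.56, 0, 0, 0.356, 7.92, -29.4, -3.56, 0, 0, 0.356, 7.92, -29.4, -3.56, 0, 0, 0.356, 7.92, -29.4, -3.56, 0, 0, 0.356, 7.92, -29.4, -3.56, 0, 0, 0.356, 7.92, -29.4, -3.56, 0, 0, 0.356, 7.92, -29.4, -3.56, 0, 0, 0.356, 7.92, -29.4, -3.56, 0, 0, 0.356, 7.92, -29.4, -3.56, 0, 0, 0.356, 7.92, -29.4, -3.56, 0, 0, 0.356, 7.92, -29.4, -3.56, 0, 0, 0.356, 7.92, -29.4, -3.56, 0, 0, 0.356, 7.92, -29.4, -3.56, 0, 0, 0.356, 7.92, -29.4, -3.56, 0, 0, 0.356, 7.92, -29.4, -3.56, 0, 0, 0.356],
  "claw": 100
}}

```text
clock: 1.97
tcp_pos: [0.4366, -0.2153, 0.1497]
orientation: [0.0, 0.037, 0.999, -0.001]
wrist_force: [-0.2, 1.2, -0.1]
finger_gap: 0.0855
grip_force: 0.0
```

Emit:
{"fn": "apply_moves", "kwargs": {
  "moves": [0, 0.1, -4, 0, 0, 0, 0, 0.1, -4, 0, 0, 0, 0, 0.1, -4, 0, 0, 0, 0, 0.1, -5.5, 0, 0, 0, 0, 0.1, -5.5, 0, 0, 0, 0, 0.1, -5.5, 0, 0, 0]
}}

```text
clock: 2.47
tcp_pos: [0.4336, -0.2066, 0.0118]
orientation: [-0.002, 0.034, 0.999, 0.002]
wrist_force: [0.1, -0.2, -0.1]
finger_gap: 0.0855
grip_force: 0.0
```

Emit:
{"fn": "apply_moves", "kwargs": {
  "moves": [0, 0, 0, 0, 0, 0, 0, 0, 0, 0, 0, 0, 0, 0, 0, 0, 0, 0, 0, 0, 0, 0, 0, 0, 0, 0, 0, 0, 0, 0, 0, 0, 0, 0, 0, 0, 0, 0, 0, 0, 0, 0, 0, 0, 0, 0, 0, 0],
  "claw": 0,
  "newtons": 80
}}

```text
clock: 3.13
tcp_pos: [0.4366, -0.2098, 0.0143]
orientation: [0.001, 0.035, 0.999, -0.001]
wrist_force: [-0.9, 0.0, 7.4]
finger_gap: 0.0229
grip_force: 79.6
```

Emit:
{"fn": "apply_moves", "kwargs": {
  "moves": [0, 0, 1, 0, 0, 0, 0, 0, 2.5, 0, 0, 0, 0, 0, 3.65, 0, 0, 0, 0, 0, 3.65, 0, 0, 0, 1.18, 6.36, 3.65, 0, 0, 1.393, 1.18, 6.36, 3.65, 0, 0, 1.393, 1.18, 6.36, 3.65, 0, 0, 1.393, 1.18, 6.36, 3.65, 0, 0, 1.393, 1.18, 6.36, 3.65, 0, 0, 1.393, 1.18, 6.36, 3.65, 0, 0, 1.393, 1.18, 6.36, 3.65, 0, 0, 1.393, 1.18, 6.36, 3.65, 0, 0, 1.393, 1.18, 6.36, 3.65, 0, 0, 1.393, 1.18, 6.36, 3.65, 0, 0, 1.393, 1.18, 6.36, 3.65, 0, 0, 1.393, 1.18, 6.36, 3.65, 0, 0, 1.393, 1.18, 6.36, 3.65, 0, 0, 1.393, 1.18, 6.36, 3.65, 0, 0, 1.393, 1.18, 6.36, 3.65, 0, 0, 1.393]
}}

```text
clock: 4.72
tcp_pos: [0.4649, -0.0498, 0.1039]
orientation: [-0.0, -0.614, 0.79, 0.0]
wrist_force: [0.1, -0.6, -2.3]
finger_gap: 0.0229
grip_force: 79.1
```

```bash
python3 - <<'E'
from m import *
s=status.get_state();print(s["tcp_pos"],s["orientation"],s["wrist_force"])
t=cam("top");c=cam("scene")
cv2.imwrite("pics/p5.png",np.hstack([cv2.resize(t["image"][90:270,130:330],None,fx=2,fy=2),cv2.resize(c["image"][110:290,250:450],None,fx=2,fy=2)]))
E
```

```text
[ 0.46488459 -0.04983399  0.10390165] [-1.26104449e-04 -6.13505239e-01  7.89690627e-01  1.39702228e-04] [ 0.08975869 -0.59099476 -2.25305854]
```

View pics/p5.png

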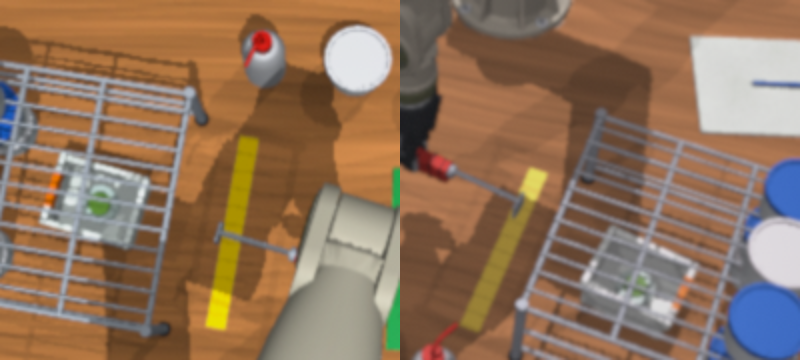

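The blade is at top px (239,207) and scene px (309,212), held level in the hand; the tub is unmoved behind it. I check the blade position from these pixels.

```bash
python3 - <<'E'
from m import *
t=cam("top");c=cam("scene")
def tri(a,b):
    best=min(((np.linalg.norm((p:=ray(t,[a],z)[0])-(q:=ray(c,[b],z)[0])),z,p,q) for z in np.arange(.05,.16,.004)),key=lambda r:r[0]);return best
print(tri((130+219/2,90+235/2),(250+119/2,110+205/2)))
print(ray(t,[(130+219/2,90+235/2)],.122),ray(c,[(250+119/2,110+205/2)],.11))
print(proj(t,[[.5064,.1145,.124],[.5064,.1145,.092]]),proj(c,[[.5064,.1145,.124],[.5064,.1145,.092]]))
E
```

```text
(np.float64(0.0019110402097635946), np.float64(0.10200000000000005), array([0.50697213, 0.11629463, 0.102     ]), array([0.50563579, 0.11766074, 0.102     ]))
[[0.50528389 0.11465229 0.122     ]] [[0.51048711 0.11826228 0.11      ]]
[[239.50931411 207.04515404]
 [240.39062221 208.01014639]] [[308.77243284 208.51540846]
 [308.20828116 214.26798322]]
```

Emit:
{"fn": "apply_moves", "kwargs": {
  "moves": [0.3, 1.2, 0, 0, 0, 0, 0.6, 2.4, 0, 0, 0, 0, 0.9, 3.6, 0, 0, 0, 0, 1.2, 4.8, 0, 0, 0, 0, 1.54, 5.9, 0, 0, 0, 0, 1.54, 5.9, 0, 0, 0, 0, 1.54, 5.9, 0, 0, 0, 0, 1.54, 5.9, -0.4, 0, 0, 0, 1.54, 5.9, -0.8, 0, 0, 0, 1.54, 5.9, -1.2, 0, 0, 0, 1.54, 5.9, -1.6, 0, 0, 0, 1.54, 5.9, -1.6, 0, 0, 0, 1.54, 5.9, -1.6, 0, 0, 0]
}}

```text
clock: 6.0
tcp_pos: [0.5024, 0.0971, 0.0628]
orientation: [-0.001, -0.614, 0.789, 0.001]
wrist_force: [-0.0, 0.1, -1.4]
finger_gap: 0.0227
grip_force: 79.0
```

Emit:
{"fn": "apply_moves", "kwargs": {
  "moves": [-0.04, -0.25, 0, 0, 0, 0, -0.08, -0.5, 0, 0, 0, 0, -0.12, -0.75, 0, 0, 0, 0, -0.16, -1, 0, 0, 0, 0, -0.22, -1.4, 0, 0, 0, 0, -0.28, -1.8, 0, 0, 0, 0, -0.34, -2.2, 0, 0, 0, 0]
}}

```text
clock: 6.58
tcp_pos: [0.4949, 0.0418, 0.0643]
orientation: [0.0, -0.614, 0.789, 0.0]
wrist_force: [1.6, 1.6, -1.3]
finger_gap: 0.0224
grip_force: 79.0
```

```bash
python3 - <<'E'
from m import *
S=np.load("shelf.npz");t=cam("top")
o=big(mask(t,(5,170,170),(14,255,255)),130,150,240,230);print(len(o),o.mean(0),"before ~(154,186)")
P=ray(t,o,.06)[:,:2]*1000-S["o"];print((P@S["x"]).mean(),(P@S["y"]).mean())
E
```

```text
10 [166.1 191.8] before ~(154,186)
168.08125547195957 3.0572556064002336
```

Emit:
{"fn": "apply_moves", "kwargs": {
  "moves": [-0.07, -0.5, 0, 0, 0, 0, -0.15, -1.0, 0, 0, 0, 0, -0.22, -1.5, 0, 0, 0, 0, -0.29, -2.0, 0, 0, 0, 0, -0.37, -2.5, 0, 0, 0, 0, -0.44, -3.0, 0, 0, 0, 0, -0.51, -3.5, 0, 0, 0, 0, -0.59, -4.0, 0, 0, 0, 0, -0.66, -4.5, 0, 0, 0, 0, -0.74, -5.0, 0, 0, 0, 0, -0.81, -5.5, 0, 0, 0, 0, -0.88, -6.0, 0, 0, 0, 0, -0.96, -6.5, 0, 0, 0, 0, -1.03, -7.0, 0, 0, 0, 0, -1.1, -7.5, 0, 0, 0, 0, -1.18, -8.0, 0, 0, 0, 0, -1.25, -8.5, 0, 0, 0, 0, -1.33, -9.0, 0, 0, 0, 0, -1.4, -9.4, 0, 0, 0, 0, -1.45, -9.8, 0, 0, 0, 0]
}}

```text
clock: 8.3
tcp_pos: [0.4584, -0.2033, 0.064]
orientation: [-0.0, -0.614, 0.789, 0.0]
wrist_force: [0.4, 2.3, -1.1]
finger_gap: 0.0229
grip_force: 79.1
```

```bash
python3 - <<'E'
from m import *
t=cam("top");c=cam("scene")
cv2.imwrite("pics/p6.png",np.hstack([cv2.resize(t["image"][110:290,180:380],None,fx=2,fy=2),cv2.resize(c["image"][110:290,180:380],None,fx=2,fy=2)]))
E
```

```text
(no output)
```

View pics/p6.png

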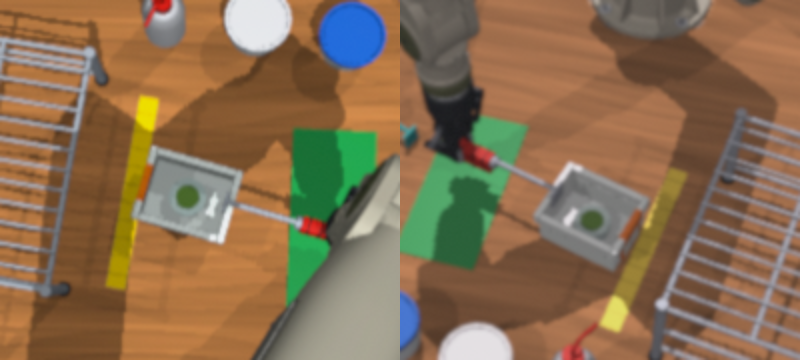

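The tub is out: its rim corners are at crop px (155,146), (241,173), (221,242) and (134,214), with the orange end just past the tape. Next I unhook and park the hook where it lay.

Emit:
{"fn": "apply_moves", "kwargs": {
  "moves": [0.08, 0.3, 0, 0, 0, 0, 0.08, 0.3, 0, 0, 0, 0, 0.08, 0.3, 1, 0, 0, 0, 0.08, 0.3, 2, 0, 0, 0, 0.08, 0.3, 2.4, 0, 0, 0, -0.87, -0.26, 2.4, 0, 0, -1.393, -0.87, -0.26, 2.4, 0, 0, -1.393, -0.87, -0.26, 2.4, 0, 0, -1.393, -0.87, -0.26, 2.4, 0, 0, -1.393, -0.87, -0.26, 2.4, 0, 0, -1.393, -0.87, -0.26, 2.4, 0, 0, -1.393, -0.87, -0.26, 2.4, 0, 0, -1.393, -0.87, -0.26, 2.4, 0, 0, -1.393, -0.87, -0.26, 2.4, 0, 0, -1.393, -0.87, -0.26, 2.4, 0, 0, -1.393, -0.87, -0.26, 2.4, 0, 0, -1.393, -0.87, -0.26, 2.4, 0, 0, -1.393, -0.87, -0.26, 2.4, 0, 0, -1.393, -0.87, -0.26, 2.4, 0, 0, -1.393]
}}

```text
clock: 9.98
tcp_pos: [0.437, -0.2084, 0.1239]
orientation: [-0.0, 0.033, 0.999, 0.0]
wrist_force: [0.0, 0.2, -1.6]
finger_gap: 0.0231
grip_force: 79.2
```

```bash
python3 - <<'E'
from m import *
S=np.load("shelf.npz");t=cam("top")
P=ray(t,np.array([[155,146],[134,214],[241,173],[221,242]])/2+[180,110],.07)[:,:2]*1000;c=P.mean(0);print(P,c)
u=(P[:2].mean(0)-P[2:].mean(0));print("card dir",np.degrees(np.arctan2(u[1],u[0])),np.linalg.norm(u),"card mid",P[:2].mean(0))
print("shelf",(c-S["o"])@S["x"],(c-S["o"])@S["y"])
E
```

```text
[[583.20884773  68.07056793]
 [482.30271127  96.12594627]
 [546.16039534 -59.05230977]
 [444.406892   -31.85850993]] [514.01971159  18.32142363]
card dir 73.62850679298462 132.9439690846538 card mid [532.7557795  82.0982571]
shelf -156.42781252980805 -6.009819534410852
```

Emit:
{"fn": "apply_moves", "kwargs": {
  "moves": [0, 0, -1.5, 0, 0, 0, 0, 0, -3, 0, 0, 0, 0, 0, -3.8, 0, 0, 0, 0, 0, -4.1, 0, 0, 0, 0, 0, -4.36, 0, 0, 0, 0, 0, -4.36, 0, 0, 0, 0, 0, -4.36, 0, 0, 0]
}}

```text
clock: 10.62
tcp_pos: [0.438, -0.2095, 0.0161]
orientation: [0.001, 0.035, 0.999, -0.001]
wrist_force: [0.4, -0.2, -1.7]
finger_gap: 0.0227
grip_force: 79.3
```

Emit:
{"fn": "apply_moves", "kwargs": {
  "moves": [0, 0, 0, 0, 0, 0, 0, 0, 0, 0, 0, 0, 0, 0, 0, 0, 0, 0, 0, 0, 0, 0, 0, 0, 0, 0, 0, 0, 0, 0, 0, 0, 0, 0, 0, 0, 0, 0, 1, 0, 0, 0, 0, 0, 2, 0, 0, 0, 0, 0, 4.4, 0, 0, 0, 0, 0, 5.6, 0, 0, 0, 0, 0, 5.6, 0, 0, 0],
  "claw": 100
}}

```text
clock: 11.53
tcp_pos: [0.4401, -0.2109, 0.1618]
orientation: [0.004, 0.035, 0.999, -0.003]
wrist_force: [1.8, -0.9, 0.0]
finger_gap: 0.0854
grip_force: 0.0
```

Emit:
{"fn": "apply_moves", "kwargs": {
  "moves": [3.8, 11.6, 0, 0, 0, -0.21, 3.8, 11.6, 0, 0, 0, -0.21, 3.8, 11.6, 0, 0, 0, -0.21, 3.8, 11.6, 0, 0, 0, -0.21, 3.8, 11.6, 0, 0, 0, -0.21, 3.8, 11.6, 0, 0, 0, -0.21, 3.8, 11.6, 0, 0, 0, -0.21, 3.8, 11.6, 0, 0, 0, -0.21, 3.8, 11.6, 0, 0, 0, -0.21, 3.8, 11.6, 0, 0, 0, -0.21, 3.8, 11.6, 0, 0, 0, -0.21],
  "claw": 60
}}

```text
clock: 12.45
tcp_pos: [0.5316, 0.0808, 0.1547]
orientation: [-0.0, 0.139, 0.99, -0.0]
wrist_force: [-0.5, -0.6, 0.2]
finger_gap: 0.0513
grip_force: 0.0
```

```bash
python3 - <<'E'
from m import *
t=cam("top");t["n"]="top";s=status.get_state();print(s["tcp_pos"],s["orientation"],s["finger_gap"]);c=cam("scene");c["n"]="scene"
print(red(t),red(c))
cv2.imwrite("pics/p7.png",np.hstack([cv2.resize(t["image"][150:280,190:390],None,fx=2,fy=2),cv2.resize(c["image"][140:270,180:380],None,fx=2,fy=2)]))
E
```

```text
[0.53162693 0.08026163 0.15486367] [-2.77870539e-04  1.39960497e-01  9.90157032e-01 -1.83384588e-04] 0.05080270748013695
(array([ 456.1, -208.4]), 79.5, 22.1, 174.9) (array([ 454.3, -209.2]), 75.4, 22.7, 175.4)
```

View pics/p7.png

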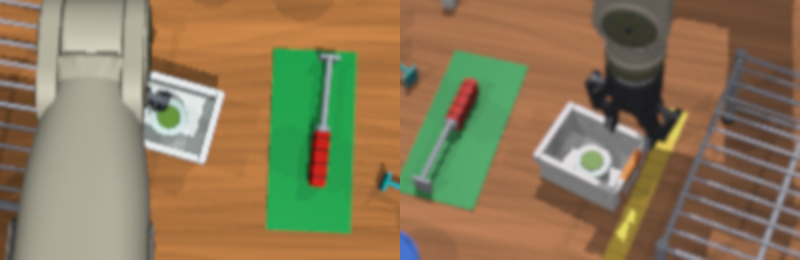

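The hook lies back on the mat (handle at crop (320,158), blade at (330,57)). The open fingers straddle the orange rim of the tub. I go down and pinch.

Emit:
{"fn": "apply_moves", "kwargs": {
  "moves": [0, 0, -1.5, 0, 0, 0, 0, 0, -3, 0, 0, 0, 0, 0, -3.8, 0, 0, 0, 0, 0, -4.25, 0, 0, 0, 0, 0, -4.25, 0, 0, 0, 0, 0, -4.25, 0, 0, 0]
}}

```text
clock: 13.05
tcp_pos: [0.5315, 0.08, 0.0486]
orientation: [-0.001, 0.14, 0.99, -0.0]
wrist_force: [0.5, 0.3, 0.4]
finger_gap: 0.0513
grip_force: 0.0
```

Emit:
{"fn": "apply_moves", "kwargs": {
  "moves": [0, 0, 0, 0, 0, 0, 0, 0, 0, 0, 0, 0, 0, 0, 0, 0, 0, 0, 0, 0, 0, 0, 0, 0, 0, 0, 0, 0, 0, 0, 0, 0, 0, 0, 0, 0, 0, 0, 0, 0, 0, 0, 0, 0, 0, 0, 0, 0],
  "claw": 0,
  "newtons": 60
}}

```text
clock: 13.72
tcp_pos: [0.5332, 0.0807, 0.0503]
orientation: [0.001, 0.14, 0.99, -0.0]
wrist_force: [-0.2, -2.8, 6.5]
finger_gap: 0.009
grip_force: 60.0
```

```bash
python3 - <<'E'
import numpy as np
for a,b in((73.9,167.9),(167.9,261.6)):
    t=np.radians(np.linspace(a,b,15));x=65*(np.cos(t)-np.cos(t[0]))/25;y=65*(np.sin(t)-np.sin(t[0]))/25
    print([tuple(map(float,np.round((x[i],y[i],t[i]-t[0]),2))) for i in range(1,15)])
E
```

```text
[(-0.3, 0.07, 0.12), (-0.6, 0.1, 0.23), (-0.9, 0.1, 0.35), (-1.21, 0.06, 0.47), (-1.5, -0.02, 0.59), (-1.79, -0.13, 0.7), (-2.06, -0.27, 0.82), (-2.31, -0.44, 0.94), (-2.54, -0.64, 1.05), (-2.74, -0.86, 1.17), (-2.92, -1.11, 1.29), (-3.07, -1.38, 1.41), (-3.18, -1.66, 1.52), (-3.26, -1.95, 1.64)]
[(-0.05, -0.3, 0.12), (-0.06, -0.6, 0.23), (-0.03, -0.91, 0.35), (0.03, -1.2, 0.47), (0.12, -1.49, 0.58), (0.25, -1.77, 0.7), (0.41, -2.03, 0.82), (0.59, -2.27, 0.93), (0.81, -2.48, 1.05), (1.04, -2.67, 1.17), (1.3, -2.83, 1.28), (1.58, -2.96, 1.4), (1.87, -3.06, 1.52), (2.16, -3.12, 1.64)]
```

Emit:
{"fn": "apply_moves", "kwargs": {
  "moves": [0, 0, 0.06, 0, 0, 0, -0.3, 0.07, 0.06, 0, 0, 0.12, -0.6, 0.1, 0.06, 0, 0, 0.23, -0.9, 0.1, 0.06, 0, 0, 0.35, -1.21, 0.06, 0.06, 0, 0, 0.47, -1.5, -0.02, 0.06, 0, 0, 0.59, -1.79, -0.13, 0.06, 0, 0, 0.7, -2.06, -0.27, 0.06, 0, 0, 0.82, -2.31, -0.44, 0.06, 0, 0, 0.94, -2.54, -0.64, 0.06, 0, 0, 1.05, -2.74, -0.86, 0.06, 0, 0, 1.17, -2.92, -1.11, 0.06, 0, 0, 1.29, -3.07, -1.38, 0.06, 0, 0, 1.41, -3.18, -1.66, 0.06, 0, 0, 1.52, -3.26, -1.95, 0.06, 0, 0, 1.64, -3.26, -1.95, 0.06, 0, 0, 1.64]
}}

```text
clock: 15.05
tcp_pos: [0.45, 0.0322, 0.0503]
orientation: [0.0, -0.63, 0.777, 0.0]
wrist_force: [0.6, 1.0, -1.1]
finger_gap: 0.009
grip_force: 58.9
```

Emit:
{"fn": "apply_moves", "kwargs": {
  "moves": [-0.05, -0.3, 0, 0, 0, 0.12, -0.06, -0.6, 0, 0, 0, 0.23, -0.03, -0.91, 0, 0, 0, 0.35, 0.03, -1.2, 0, 0, 0, 0.47, 0.12, -1.49, 0, 0, 0, 0.58, 0.25, -1.77, 0, 0, 0, 0.7, 0.41, -2.03, 0, 0, 0, 0.82, 0.59, -2.27, 0, 0, 0, 0.93, 0.81, -2.48, 0, 0, 0, 1.05, 1.04, -2.67, 0, 0, 0, 1.17, 1.3, -2.83, 0, 0, 0, 1.28, 1.58, -2.96, 0, 0, 0, 1.4, 1.87, -3.06, 0, 0, 0, 1.52, 2.16, -3.12, 0, 0, 0, 1.64, 2.16, -3.12, 0, 0, 0, 1.64, 2.16, -3.12, 0, 0, 0, 1.64]
}}

```text
clock: 16.38
tcp_pos: [0.5116, -0.0165, 0.0512]
orientation: [0.01, 0.996, -0.091, 0.0]
wrist_force: [2.1, 1.5, 2.3]
finger_gap: 0.0094
grip_force: 60.2
```

```bash
python3 - <<'E'
from m import *
s=status.get_state();print(s["tcp_pos"],s["orientation"],s["joint_pos"],s["wrist_force"]);t=cam("top");c=cam("scene")
cv2.imwrite("pics/p8.png",np.hstack([cv2.resize(t["image"][110:290,180:380],None,fx=2,fy=2),cv2.resize(c["image"][110:290,180:380],None,fx=2,fy=2)]))
E
```

```text
[ 0.51158314 -0.01646588  0.05115321] [ 1.00134582e-02  9.95779699e-01 -9.12270551e-02  3.82034495e-04] [-0.17763165  0.33143393 -0.4222395   0.81463566 -0.01988691 -3.13653169] [2.10323239 1.47002648 2.31889521]
```

View pics/p8.png

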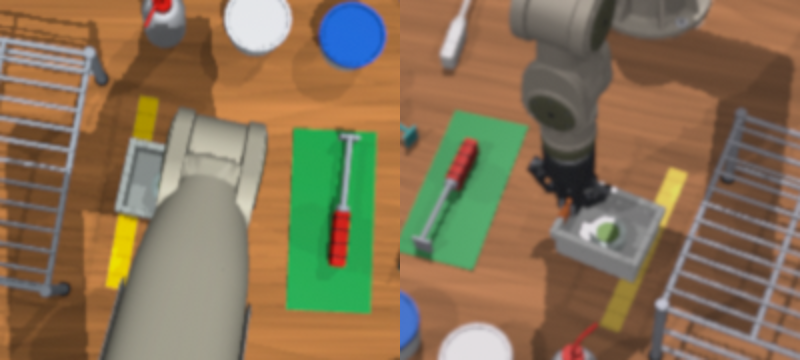

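The tub is turned round: orange end now at scene crop (565,212), plain end toward the shelf. Joint 6 is close to its limit; moving toward the shelf relieves it.

Emit:
{"fn": "apply_moves", "kwargs": {
  "moves": [0.05, 0.4, 0, 0, 0, 0, 0.1, 0.8, 0, 0, 0, 0, 0.15, 1.2, 0, 0, 0, 0, 0.2, 1.6, 0, 0, 0, 0, 0.25, 2, 0, 0, 0, 0, 0.3, 2.4, 0, 0, 0, 0, 0.3, 2.4, 0, 0, 0, 0, 0.3, 2.4, 0, 0, 0, 0]
}}

```text
clock: 17.15
tcp_pos: [0.5176, 0.0416, 0.0512]
orientation: [0.011, 0.996, -0.091, -0.0]
wrist_force: [1.1, -1.6, 5.4]
finger_gap: 0.0092
grip_force: 60.7
```

```bash
python3 - <<'E'
from m import *
S=np.load("shelf.npz")
s=status.get_state();p=np.array(s["tcp_pos"])[:2]*1000-S["o"];q=s["orientation"];print(s["joint_pos"],q,s["wrist_force"],s["tcp_pos"],"shelf",p@S["x"],p@S["y"], "tooly",2*np.degrees(np.arctan2(q[2],q[1]))-90)
E
```

```text
[-0.06164975  0.34663352 -0.39928327  0.82619372 -0.02266938 -3.01997518] [ 1.13490474e-02  9.95741076e-01 -9.14921159e-02 -3.16954274e-04] [ 1.11519221 -1.62664736  5.43217324] [0.51762409 0.04156435 0.05116698] shelf -132.9076882593051 -6.180132754813753 tooly -100.4995851058277
```

Emit:
{"fn": "apply_moves", "kwargs": {
  "moves": [0, 0, 0, 0.022, 0, 0.037, 0.06, 0.4, 0, 0.022, 0, 0.037, 0.12, 0.8, 0, 0.022, 0, 0.037, 0.18, 1.2, 0, 0.022, 0, 0.037, 0.24, 1.6, 0, 0.022, 0, 0.037, 0.3, 2, 0, 0.022, 0, 0.037, 0.36, 2.4, 0, 0.022, 0, 0.037, 0.4, 2.69, 0, 0.022, 0, 0.037, 0.4, 2.69, 0, 0.022, 0, 0.037, 0.4, 2.69, 0, 0.022, 0, 0.037]
}}

```text
clock: 17.98
tcp_pos: [0.5271, 0.1113, 0.0503]
orientation: [-0.001, 0.997, -0.071, -0.002]
wrist_force: [0.1, 3.2, 2.8]
finger_gap: 0.0091
grip_force: 60.2
```

```bash
python3 - <<'E'
from m import *
S=np.load("shelf.npz")
s=status.get_state();p=np.array(s["tcp_pos"])[:2]*1000-S["o"];q=s["orientation"];print(q,s["wrist_force"],s["tcp_pos"],"shelf",p@S["x"],p@S["y"], "tooly",2*np.degrees(np.arctan2(q[2],q[1]))-90)
E
```

```text
[-0.00141908  0.99748506 -0.07083484 -0.00199095] [0.10839069 3.22540483 2.78775151] [0.52714987 0.11128047 0.05029489] shelf -62.54790934026574 -5.419379798768736 tooly -98.12390225681258
```

Emit:
{"fn": "apply_moves", "kwargs": {
  "moves": [0, 0, 0, 0, 0, 0, 0, 0, 0, 0, 0, 0, 0, 0, 0, 0, 0, 0, 0, 0, 0, 0, 0, 0, 0, 0, 0, 0, 0, 0, 0, 0, 1, 0, 0, 0, 0, 0, 2, 0, 0, 0, 0, 0, 3.5, 0, 0, 0, 0, 0, 5, 0, 0, 0, 0, 0, 6, 0, 0, 0, -2, -4, 6, 0, 0, 0, -4, -5, 6, 0, 0, 0, -5, -6, 6, 0, 0, 0, -5, -6, 6, 0, 0, 0, -5, -6, 6, 0, 0, 0, -5, -6, 6, 0, 0, 0],
  "claw": 50
}}

```text
clock: 19.32
tcp_pos: [0.4061, -0.0047, 0.2003]
orientation: [0.015, 0.995, -0.094, -0.004]
wrist_force: [-0.4, 1.3, 1.1]
finger_gap: 0.0427
grip_force: 0.0
```

```bash
python3 - <<'E'
from m import *
t=cam("top");c=cam("scene");s=status.get_state();print(s["tcp_pos"],s["finger_gap"],s["wrist_force"])
cv2.imwrite("pics/p9.png",np.hstack([cv2.resize(t["image"][110:290,180:380],None,fx=2,fy=2),cv2.resize(c["image"][110:290,200:400],None,fx=2,fy=2)]))
S=np.load("shelf.npz")
for n,k,b in(("top",t,(180,110,300,260)),("scene",c,(250,150,420,300))):
    o=big(mask(k,(5,160,120),(14,255,255)),*b);P=ray(k,o,.065)[:,:2]*1000-S["o"];print(n,len(o),o.mean(0),(P@S["x"]).mean(),(P@S["y"]).mean())
t["n"]="top";c["n"]="scene";print(red(t),red(c))
E
```

```text
[ 0.40874609 -0.00444148  0.20063292] 0.042799214463271756 [0.25357027 0.65113388 0.26159442]
top 2681 [283.67512122 163.67400224] -163.17273954946884 -138.33165522659246
scene 46 [304.5        224.69565217] -64.35877721232029 -6.450114104265165
(array([ 456.1, -208.4]), 79.5, 22.1, 174.9) (array([ 455.6, -208.6]), 77.9, 24.1, 175.4)
```

View pics/p9.png

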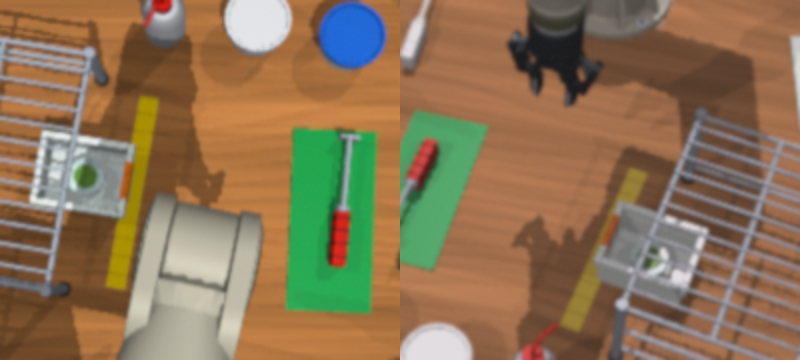

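The tub stands card end out over the tape, with its rim's card corners at crop (135,146) and (124,216). The hook is on the mat and the bystanders are in place. A last numeric check, then I hand in.

```bash
python3 - <<'E'
from m import *
S=np.load("shelf.npz");t=cam("top")
P=ray(t,np.array([[135,146],[124,216],[43,132],[32,204]])/2+[180,110],.07)[:,:2]*1000-S["o"]
A=np.c_[P@S["x"],P@S["y"]];print(A.round(1))
d=A[2:].mean(0)-A[:2].mean(0);y=np.degrees(np.arctan2(d[1],d[0]));x=A[:2,0].mean();print("card x",x,"yaw",y)
if -80<x<-58 and abs(y)<6: print(job.hand_in())
E
```

```text
[[-68.1 -62.3]
 [-70.2  42.1]
 [ 70.  -60.1]
 [ 66.5  47.7]]
card x -69.11776109730872 yaw 1.6234883012483254
the job is handed in; nothing more can be done
None
```

The job is handed in, though the verdict was not shown: the last check put the tub card end out with its rim face at about x = -69 mm (line at -70) and 1.6° off square, and the hook back on its green mat.

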